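# Shut and bolt the spare-parts chest

## Task

Shut and bolt the spare-parts chest on the bicycle workshop's bench: first press its lid fully shut, then push the red knob along its slot until the bolt is all the way home in the keeper, then push the knob over into the notch, down as far as it goes, so that the bolt cannot slide back. Only push and press: do not lift the lid any higher or pick anything up, and leave the other things on the bench where they are.

Things in the scene. Friction and masses are not known exactly. Their poses are not given: they have to be found in the camera images.
- chest: Low dark-green wooden chest with a pale plywood lid, 260 (x) by 372 (y) by 130 mm high, screwed to the bench. Origin: centre of its underside; x points to its back (where the lid is hinged), y to its left (where the keeper is). Side cheeks (30 mm thick) and rear rail are flush with the shut lid's top, 130 mm up. Hinge line: x = +96 mm, z = 130 mm, along y.
- lid (a joint): Angle of the lid in rad: 0 = shut, grows as its front edge rises. Starts between 0.18 and 0.38, held by stiff friction hinges wherever it is left. The lid is 306 mm wide and 18 mm thick and reaches 241 mm forward of the hinge line. About 3 to 8 N down near the front edge moves it; at 0 it meets a hard stop.
- lid_press (a point): A bare spot on the lid's top face where it can be pressed: 205 mm forward of the hinge line, 70 mm to the right (chest -y) of the middle; it moves with the lid.
- bolt (a joint): Travel in m of the barrel bolt mounted on the lid. 0 = drawn back, 0.050 = all the way home in the keeper (hard stop). The rod (16 mm thick) slides parallel to the chest's y, towards +y, out of a dark steel barrel (26 mm thick, its top 29 mm above the lid). Starts between 0 and 0.010. It slides at about 3 N and stays where it is left.
- knob (a joint): Turn in rad of the bolt's knob about the rod's axis: 0 = standing straight up, 1.35 = down in the notch, leaning towards the hinges (chest +x), nearly flat (hard stop). Its 7 mm stem stands in an L-shaped slot in the barrel: the long leg runs along y and keeps it upright; only with the bolt at 0.047 or more does the notch let it swing towards +x. About 1 N at the ball turns it; it stays put.
- knob_ball (a point): Centre of the red ball, 20 mm in diameter, on the end of the stem, 45 mm from the rod's axis. With the lid shut the rod's axis lies at chest x = -75 mm, z = 146 mm; the ball's centre is at y = 30 mm + bolt travel and, upright, at z = 191 mm.
- keeper_hole (a point): Centre of the steel keeper staple on the chest's left cheek that the rod's end enters when the lid is shut, in line with the rod: hole 22 mm wide, clear to 27 mm above the cheek's top. The staple is 31 mm high.
- pedal_a: Loose pale-blue child's pedal with yellow reflectors, 90 by 66 by 23 mm with a 22 mm axle stub; bystander, in front of the chest. Origin under its middle.
- pedal_b: The other pedal, same size, lying to the right of the chest; bystander. Origin under its middle.
- ratchet: Loose ratchet with socket and black and orange handle, 197 mm long, 46 mm high at the socket; bystander, in front of the chest. Origin under the socket; x along the handle.
- crank: Loose aluminium crank arm, 163 mm long, 14 mm high; bystander, left of the chest. Origin under the big end; x along the arm.
- hub: Loose aluminium wheel hub standing on end, 52 mm across the flanges, 98 mm high; bystander beside the chest. Origin under its centre.
- oil: Loose white oil bottle with red cap, 42 mm across, 125 mm high; bystander beside the chest. Origin under its centre.
- grease: Loose grease tin, 72 mm across, 45 mm high; bystander beside the chest. Origin under its centre.

How it is judged:
By the outcome, as a careful person would: the job done as asked, in the order asked, and still so for the second after the job is handed in, with the robot touching nothing.
It also fails if it takes over 54 s, if anything falls off the work surface, if the arm or the gripper's body presses on something with over 40 N, if the wrist force passes 120 N, or if a joint passes its speed limit or range.

## Robot

A 6-joint arm with a two-finger parallel gripper is mounted at the origin on the work surface. World frame = base frame: x ahead of the robot, y to its left, z up, the work surface at z = 0. Lengths are in m, angles in rad, forces in N, time in s.
With the tool pointing down it reaches from about 0.35 to 0.725 m from the base axis. Payload 6 kg.
Tool frame: the origin (TCP) lies where the fingers leave the gripper's body, on its centre line; the fingertips stand 73 mm ahead of it and the grasp point (between the pads) lies 54 mm ahead of it; x points along the fingers, y is the direction in which the jaws open and shut, and the axes are right-handed (so a half turn about x gives the same grasp; the last joint's range is limited). The gripper opens to 85 mm and grips with 20 to 120 N. Pads are 22 mm wide; open, the fingers measure 114 mm over their backs; the gripper's body (76 mm by 85 mm) begins 54 mm behind the grasp point. The pads swing forward as they close: fully open they stand 13 mm farther back than shut.
Start: joints at [-0.922, 0.04, 0.085, 0, -1.615, -0.334], TCP at [0.186, -0.57, 0.304] pointing down, gripper open.
Joint ranges: [-2.56, 2.56], [-1.29, 2.01], [-1.08, 1.49], [-3.29, 1.98], [-2.81, -0.18], [-2.99, 2.99]. Speed limits (rad/s): [2.57, 2.57, 3.01, 3.14, 3.14, 3.14].

## Interface

Orientations are given as a unit quaternion [w, x, y, z].
In Python, from workcell import robot, viewer gives the robot as it stands. The module is installed in compiled form; this text tells all that it offers.
- The arm moves only by the tool move_arm, never from a script. Its argument "deltas" is a list of rows, each a list of 3 entries, a list of its own where there are three numbers: the turn, a rotation vector about the world's x, y, z in rad, then the shift along the world's x, y, z in mm, then the closure, from -1 (fully open) to 1 (shut). A call has 1 to 8 rows; each row shifts and turns the commanded pose from where the row before left it; what a row does not reach is not made up. A row lasts 1/8 s, in which the tool goes at most 62.5 mm and 10.7 degrees, less where a joint would pass 70% of its speed; a pose out of reach is approached as far as the arm can. A call is refused whole if a number of a shift passes 62.5 or a number of a turn 0.188, either way. A call with a gripper value outside its range is refused whole. The fingers move at their own pace and stop on an object; "newtons" is the grip in N (left out, the last holds). Time passes only in rows, so rows that do not move let the fingers close. It gives the time, the measured TCP pose, the force and the opening at its end, in the units of the state.
- robot.read_state(): the state, without advancing time (a new reading comes with each control period).
- viewer.read_camera(name): name is "side" or "top"; returns (picture, depth): 420x560x3 uint8, blue, green, red; 420x560 float32, m along the optical axis (not along the pixel's ray), 0 where there is no reading.
- viewer.camera_params(name): a dict with "mtx" (3x3 intrinsics, pixels), "world_from_camera" (4x4, takes a point from camera to world coordinates). Camera axes: x right, y down, z forward; pixel columns grow to the right and rows downward; lengths in m; the calibration is good to about 2 mm. A picture is of the moment at which its call begins. camera_params takes no time and is no camera call.
- robot.finish_job(): hands the job in, once; it reports no verdict.
The state is a dict: "time_s": time; "joints": joint angles; "joint_velocities": joint speeds; "joint_torque": joint torques, N m; "eef_pos": TCP position; "tcp_rot": TCP orientation; "contact_force": force on the tool from outside, world axes, zero at the start; "moment": the same for the moment, N m; "opening": opening from 0.0 (shut) to 1.0 (fully open).
Only numpy, scipy, OpenCV 4.12 (cv2) and the standard library are available. Lean on these libraries where they do the work, as an engineer would, in place of code of your own. Each camera call takes 0.05 s, during which the arm holds its last target. There are 200 camera calls.

## Working session

There is one attempt and no reset: what is moved stays moved. The work goes in short steps, Python scripts to look and compute and a tool call to move; the robot and the scene stay as the last step left them, time stands still between calls to the robot, and variables do not carry over. Pictures are saved under pics/ and viewed, about 8 in all and at most 12, crops included, and the job is handed in when it is done.

Besides the shell and the picture viewer there is one more tool, called after "Request:" in YAML: its name, and indented under it one key for each argument. move_arm: Moves the arm, as the interface text tells. Its arguments: {"type":"object","properties":{"deltas":{"type":"array","items":{"type":"array"}},"newtons":{"type":"number"}},"required":["deltas"]}

```bash
mkdir -p pics; cat > h.py <<'E'
import numpy as np, cv2
from workcell import robot, viewer
def look(n,tag):
    im,d=viewer.read_camera(n); cv2.imwrite(f'pics/{tag}.png',im); np.save(f'pics/{tag}.npy',d)
    p=viewer.camera_params(n); K=np.array(p['mtx']); T=np.array(p['world_from_camera'])
    v,u=np.mgrid[:420,:560]
    c=np.stack([(u-K[0,2])/K[0,0]*d,(v-K[1,2])/K[1,1]*d,d],-1)
    W=c@T[:3,:3].T+T[:3,3]; W[d==0]=np.nan
    return im,W
E
python3 - <<'E'
from h import *
a,W=look('top','t0'); b,V=look('side','s0')
cv2.imwrite('pics/ts0.png',np.hstack([a,b])[:, :])
np.savez('pics/w0.npz',W=W,V=V)
for n in('top','side'):
    p=viewer.camera_params(n);print(np.round(p['world_from_camera'],3))
print(robot.read_state())
for im,P in((a,W),(b,V)):
    h=cv2.cvtColor(im,cv2.COLOR_BGR2HSV); m=((h[...,0]<6)|(h[...,0]>174))&(h[...,1]>150)&(h[...,2]>80)
    n,l,s,c=cv2.connectedComponentsWithStats(m.astype('uint8'))
    for i in range(1,n):
        if s[i,4]>15: print(s[i],c[i].round(),np.nanmedian(P[l==i],0).round(3))
E
```

```text
[[ 0.008 -0.983  0.186  0.307]
 [-1.    -0.007  0.007  0.018]
 [-0.005 -0.186 -0.983  1.468]
 [ 0.     0.     0.     1.   ]]
[[-0.45  -0.72   0.529 -0.012]
 [-0.893  0.351 -0.281  0.328]
 [ 0.017 -0.599 -0.801  0.977]
 [ 0.     0.     0.     1.   ]]
{'time_s': 0.1, 'joints': array([-9.22292543e-01,  4.07866280e-02,  8.39245454e-02, -3.86969597e-04,
       -1.61552097e+00, -3.33741396e-01]), 'joint_velocities': array([ 0.00028649, -0.00239353,  0.00280362,  0.00196703,  0.0001768 ,
        0.0016477 ]), 'joint_torque': array([-5.20845875e-03, -3.69345760e+01,  3.48284340e+01,  6.95185706e+00,
       -4.55432106e-03,  7.41795787e-06]), 'eef_pos': array([ 0.18579704, -0.57032307,  0.30297069]), 'tcp_rot': array([ 0.69822251, -0.11027323,  0.69851061,  0.11139152]), 'contact_force': array([ 0.15917536, -0.35316119,  0.29798844]), 'moment': array([-0.01235341,  0.03485512,  0.01079971]), 'opening': 1.0046261025450254}
[ 473  138   87  122 1580] [503. 189.] [ 0.681 -0.527  0.135]
[210 150   6   7  37] [213. 153.] [0.732 0.201 0.124]
[295 191   6   7  36] [298. 194.] [ 0.593 -0.018  0.254]
[ 394   68  140  116 5323] [457. 124.] [ 0.597 -0.515  0.109]
[291 146   7   7  36] [294. 149.] [ 0.589 -0.016  0.254]
[190 173   7   7  41] [193. 176.] [0.727 0.201 0.125]
```

View pics/t0.png

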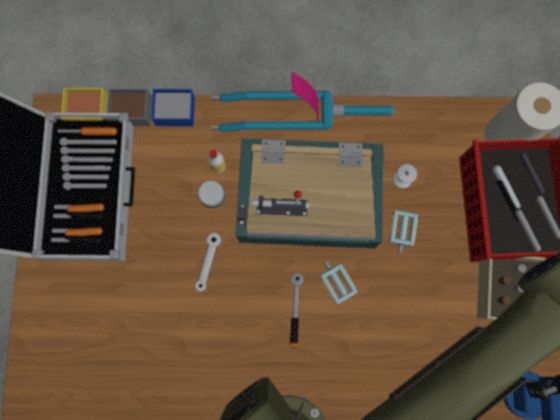

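View pics/s0.png

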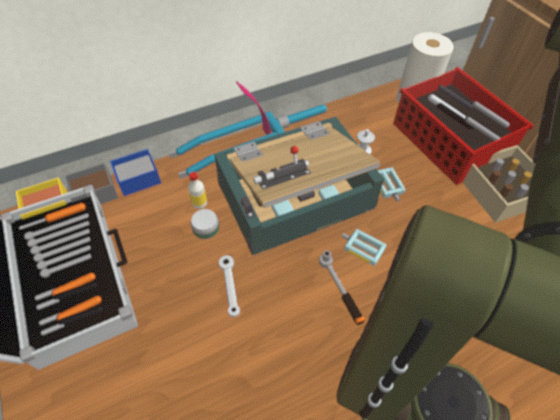

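The top view shows the chest at px (238–384, 140–245), slightly yawed, with its lid ajar. The ball is at (298,194) and the keeper at (242,215). In the side view, the ball is at (294,149).

```bash
python3 - <<'E'
from h import *
z=np.load('pics/w0.npz');W=z['W'];V=z['V']
for tag,P in(('t0',W),('s0',V)):
    im=cv2.imread(f'pics/{tag}.png');h=cv2.cvtColor(im,cv2.COLOR_BGR2HSV)
    box=(P[...,0]>.4)&(P[...,0]<.85)&(P[...,1]>-.3)&(P[...,1]<.25)
    g=box&(h[...,0]>70)&(h[...,0]<100)&(h[...,1]>60)&(h[...,2]<110)&(abs(P[...,2]-.13)<.008)
    g=cv2.morphologyEx(g.astype('uint8'),cv2.MORPH_OPEN,np.ones((2,2)))>0
    q=P[g];r=cv2.minAreaRect(q[:,:2].astype('float32'));print(tag,len(q),r,np.median(q[:,2]));print(cv2.boxPoints(r).round(3).tolist())
    w=box&(h[...,0]>8)&(h[...,0]<28)&(h[...,2]>110)&(P[...,2]>.135)&(P[...,2]<.24)
    q=P[w];
    for k in range(4):
        c=q.mean(0);n=np.linalg.svd(q-c,full_matrices=False)[2][2];n*=np.sign(n[2]);e=(q-c)@n;q=q[abs(e)<.006]
    print('lid',len(q),c.round(3),n.round(4),'ang',np.arccos(n[2]).round(3),'yaw',np.arctan2(-n[1],-n[0]).round(3))
E
```

```text
t0 1601 ((0.6097956299781799, -0.07623288035392761), (0.37950631976127625, 0.25418564677238464), 81.05292510986328) nan
[[0.45500001311302185, -0.24400000274181366], [0.7059999704360962, -0.28299999237060547], [0.7649999856948853, 0.09099999815225601], [0.5139999985694885, 0.13099999725818634]]
lid 8190 [ 0.606 -0.06   0.177] [ 0.3455 -0.0138  0.9383] ang 0.353 yaw 3.102
s0 179 ((0.6650904417037964, 0.10481145977973938), (0.12200748175382614, 0.2677742838859558), 62.3549919128418) nan
[[0.5180000066757202, 0.11299999803304672], [0.7549999952316284, -0.010999999940395355], [0.8119999766349792, 0.09700000286102295], [0.574999988079071, 0.22100000083446503]]
lid 5009 [ 0.6   -0.055  0.18 ] [ 0.3409 -0.0114  0.94  ] ang 0.348 yaw 3.108
```

```bash
python3 - <<'E'
import cv2
im=cv2.imread('pics/t0.png')[132:252,230:392]
cv2.imwrite('pics/c0.png',cv2.convertScaleAbs(cv2.resize(im,None,fx=4.9,fy=4.9,interpolation=cv2.INTER_CUBIC),alpha=1.6))
E
```

```text
(no output)
```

View pics/c0.png

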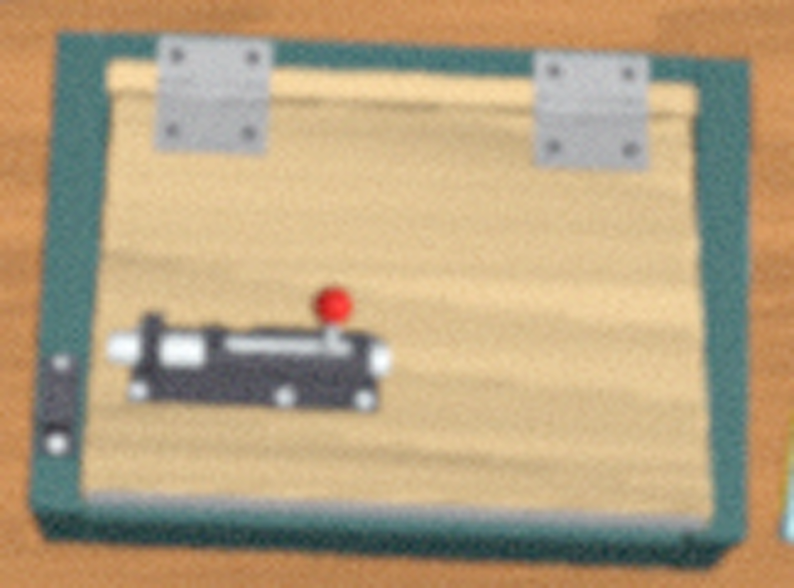

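The crop shows the cheek-top corners at BL (58,35), BR (748,60), FL (32,505) and FR (745,540). The keeper is at about (58,403) and the ball at (333,306).

```bash
cat >> h.py <<'E'
def ray(n,u,v):
    p=viewer.camera_params(n);K=np.array(p['mtx']);T=np.array(p['world_from_camera'])
    d=T[:3,:3]@np.linalg.solve(K,[u,v,1.]);return T[:3,3],d/np.linalg.norm(d)
def onz(n,u,v,z):
    o,d=ray(n,u,v);return o+d*(z-o[2])/d[2]
def tri(r1,r2):
    A=[];b=[]
    for o,d in(r1,r2):
        M=np.eye(3)-np.outer(d,d);A.append(M);b.append(M@o)
    x=np.linalg.lstsq(np.vstack(A),np.hstack(b),rcond=None)[0]
    return x,[np.linalg.norm((np.eye(3)-np.outer(d,d))@(x-o))for o,d in(r1,r2)]
def reds(n,im,r):
    h=cv2.cvtColor(im,cv2.COLOR_BGR2HSV);m=((h[...,0]<8)|(h[...,0]>172))&(h[...,1]>120)&(h[...,2]>60)
    nn,l,s,c=cv2.connectedComponentsWithStats(m.astype('uint8'))
    return [(s[i,4],c[i].round(1)) for i in range(1,nn) if 15<s[i,4]<400 and r[0]<c[i][0]<r[1] and r[2]<c[i][1]<r[3]]
E
python3 - <<'E'
from h import *
C=[(58,35),(748,60),(32,505),(745,540)]
f=lambda p:(230+(p[0]+.5)/4.9-.5,132+(p[1]+.5)/4.9-.5)
P=np.array([onz('top',*f(p),.13) for p in C]);print(P.round(4))
loc=np.array([[.13,.186],[.13,-.186],[-.13,.186],[-.13,-.186]])
a=loc-loc.mean(0);b=P[:,:2]-P[:,:2].mean(0)
yaw=np.arctan2((a[:,0]*b[:,1]-a[:,1]*b[:,0]).sum(),(a*b).sum());R=np.array([[np.cos(yaw),-np.sin(yaw)],[np.sin(yaw),np.cos(yaw)]])
c=P[:,:2].mean(0);print('c',c,'yaw',yaw,'res',(P[:,:2]-c-loc@R.T).round(4))
k=onz('top',*f((58,403)),.161)[:2];print('keeper local',(k-c)@R)
rt=reds('top',cv2.imread('pics/t0.png'),(230,390,140,250));rs=reds('side',cv2.imread('pics/s0.png'),(200,390,120,250));print(rt,rs)
x,e=tri(ray('top',*rt[0][1]),ray('side',*rs[0][1]));print('ball',x,e,'local',(x[:2]-c)@R)
E
```

```text
[[ 0.7693  0.1268  0.13  ]
 [ 0.7577 -0.2407  0.13  ]
 [ 0.5155  0.1348  0.13  ]
 [ 0.5    -0.2321  0.13  ]]
c [ 0.63562444 -0.05279271] yaw -0.0354473969402322 res [[-0.0028 -0.0017]
 [-0.0012  0.0026]
 [ 0.0032 -0.0029]
 [ 0.0009  0.002 ]]
keeper local [-0.07862932  0.17023639]
[(np.int32(43), array([297.6, 194.1]))] [(np.int32(42), array([294. , 149.3]))]
ball [ 0.59331561 -0.01719596  0.24971421] [np.float64(0.00038387271399702904), np.float64(0.00038387271399656776)] local [-0.0435438   0.03407496]
```

Request:
move_arm:
  deltas:
    - [[0,0,0],[0,0,40],1]
    - [[0,0,-0.1],[34,45,0],1]
    - [[0,0,-0.1],[34,45,0],1]
    - [[0,0,-0.1],[34,45,0],1]
    - [[0,0,-0.05],[34,45,0],1]
    - [[0,0,0],[34,45,0],1]
    - [[0,0,0],[34,45,0],1]
    - [[0,0,0],[34,45,0],1]

```text
time_s: 1.1
eef_pos: [0.4245, -0.2537, 0.3437]
tcp_rot: [0.707, 0.012, 0.707, -0.012]
contact_force: [0.2, -0.6, 0.3]
opening: -0.002
```

Request:
move_arm:
  deltas:
    - [[0,0,0],[34,45,0],1]
    - [[0,0,0],[34,45,0],1]
    - [[0,0,0],[34,45,0],1]
    - [[0,0,0],[0,0,0],1]
    - [[0,0,0],[0,0,0],1]

```text
time_s: 1.72
eef_pos: [0.5257, -0.1204, 0.3435]
tcp_rot: [0.707, 0.012, 0.707, -0.012]
contact_force: [-0.5, 0.5, 0.7]
opening: -0.005
```

Request:
move_arm:
  deltas:
    - [[0,0,0],[0,0,-30],1]
    - [[0,0,0],[0,0,-20],1]
    - [[0,0,0],[0,0,-10],1]
    - [[0,0,0],[0,0,-10],1]
    - [[0,0,0],[0,0,-8],1]
    - [[0,0,0],[0,0,-8],1]
    - [[0,0,0],[0,0,-8],1]
    - [[0,0,0],[0,0,-8],1]

```text
time_s: 2.72
eef_pos: [0.5258, -0.1214, 0.2442]
tcp_rot: [0.708, 0.012, 0.706, -0.013]
contact_force: [-2.9, 0.3, 7.2]
opening: 0.002
```

Request:
move_arm:
  deltas:
    - [[0,0,0],[0,0,-8],1]
    - [[0,0,0],[0,0,-8],1]
    - [[0,0,0],[0,0,-7],1]
    - [[0,0,0],[0,0,-5],1]
    - [[0,0,0],[0,0,-4],1]
    - [[0,0,0],[0,0,0],1]

```text
time_s: 3.48
eef_pos: [0.5257, -0.1212, 0.2111]
tcp_rot: [0.707, 0.012, 0.707, -0.013]
contact_force: [-1.9, -1.5, 2.9]
opening: 0.002
```

Request:
move_arm:
  deltas:
    - [[0,0,0],[0,0,-3],1]
    - [[0,0,0],[0,0,-3],1]
    - [[0,0,0],[0,0,-2],1]
    - [[0,0,0],[0,0,0],1]

```text
time_s: 3.98
eef_pos: [0.5258, -0.1211, 0.2027]
tcp_rot: [0.707, 0.012, 0.707, -0.013]
contact_force: [-2.2, -2.5, 4.9]
opening: 0.001
```

Request:
move_arm:
  deltas:
    - [[0,0,0],[0,0,-1],1]
    - [[0,0,0],[0,0,-1],1]
    - [[0,0,0],[0,0,0],1]

```text
time_s: 4.35
eef_pos: [0.5258, -0.1211, 0.2026]
tcp_rot: [0.708, 0.012, 0.706, -0.013]
contact_force: [-7.5, -0.1, 13.7]
opening: -0.001
```

Request:
move_arm:
  deltas:
    - [[0,0,0],[0,0,-1],1]
    - [[0,0,0],[0,0,0],1]

```text
time_s: 4.6
eef_pos: [0.5258, -0.1211, 0.2026]
tcp_rot: [0.708, 0.012, 0.706, -0.013]
contact_force: [-10.0, 1.5, 17.4]
opening: 0.003
```

Request:
move_arm:
  deltas:
    - [[0,0,0],[0,0,10],1]
    - [[0,0,0],[0,0,30],1]
    - [[0,0,0],[0,0,30],1]
    - [[0,0,0],[0,0,0],1]

```text
time_s: 5.1
eef_pos: [0.5268, -0.1204, 0.2714]
tcp_rot: [0.709, 0.013, 0.705, -0.012]
contact_force: [-0.7, -0.2, -0.3]
opening: 0.002
```

```bash
python3 - <<'E'
from h import *
a,W=look('top','t1'); b,V=look('side','s1')
rt=reds('top',a,(230,390,140,260));rs=reds('side',b,(200,390,120,260));print(rt,rs)
R=np.array([[.9994,.0354],[-.0354,.9994]]);c=np.array([.6356,-.0528])
if rt and rs:
    x,e=tri(ray('top',*rt[0][1]),ray('side',*rs[0][1]));print('ball',x,e,'local',(x[:2]-c)@R)
cv2.imwrite('pics/c1.png',np.vstack([cv2.resize(q,None,fx=3,fy=3) for q in (a[150:250,230:430],b[110:210,200:400])]))
E
```

```text
[] [(np.int32(37), array([298.9, 174.8]))]
```

View pics/c1.png

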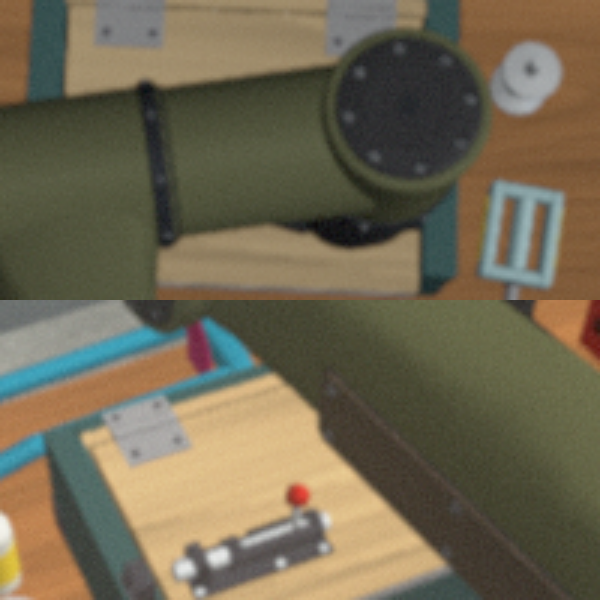

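The lid lies flat, flush with the cheeks, in the side crop. The ball, at about (298,495) in the crop, stands upright. The arm hides it from the top view, so I'll use the side ray on z = 0.191.

```bash
python3 - <<'E'
from h import *
x=onz('side',298.9,174.8,.191);R=np.array([[.9994,.0354],[-.0354,.9994]]);c=np.array([.6356,-.0528])
print(x,(x[:2]-c)@R)
E
```

```text
[ 0.56243677 -0.01713305  0.191     ] [-0.07438194  0.03305557]
```

Request:
move_arm:
  deltas:
    - [[0,0,0],[17,30,0],1]
    - [[0,0,0],[17,30,0],1]
    - [[0,0,0],[0,0,-10],1]
    - [[0,0,0],[0,0,-10],1]
    - [[0,0,0],[0,0,0],1]

```text
time_s: 5.82
eef_pos: [0.559, -0.0611, 0.2471]
tcp_rot: [0.706, 0.013, 0.708, -0.013]
contact_force: [-0.1, -0.1, 1.0]
opening: 0.003
```

Request:
move_arm:
  deltas:
    - [[0,0,0],[0,8,2],1]
    - [[0,0,0],[1,8,0],1]
    - [[0,0,0],[0,8,0],1]
    - [[0,0,0],[0,8,0],1]
    - [[0,0,0],[1,8,0],1]
    - [[0,0,0],[0,8,0],1]
    - [[0,0,0],[0,0,0],1]

```text
time_s: 6.7
eef_pos: [0.5618, -0.0115, 0.2506]
tcp_rot: [0.707, 0.012, 0.707, -0.012]
contact_force: [-0.5, 0.7, 0.0]
opening: 0.001
```

Request:
move_arm:
  deltas:
    - [[0,0,0],[1,6,0],1]
    - [[0,0,0],[0,5,0],1]
    - [[0,0,0],[0,3,0],1]
    - [[0,0,0],[0,0,0],1]

```text
time_s: 7.2
eef_pos: [0.5628, 0.0019, 0.2506]
tcp_rot: [0.707, 0.012, 0.707, -0.012]
contact_force: [-0.9, -0.9, 0.1]
opening: 0.002
```

Request:
move_arm:
  deltas:
    - [[0,0,0],[0,2,0],1]
    - [[0,0,0],[0,2,0],1]

```text
time_s: 7.45
eef_pos: [0.5628, 0.0054, 0.2507]
tcp_rot: [0.707, 0.013, 0.707, -0.013]
contact_force: [0.1, -4.6, -1.3]
opening: -0.002
```

Request:
move_arm:
  deltas:
    - [[0,0,0],[0,2,0],1]
    - [[0,0,0],[0,2,0],1]

```text
time_s: 7.7
eef_pos: [0.5623, 0.007, 0.2509]
tcp_rot: [0.706, 0.011, 0.708, -0.015]
contact_force: [0.6, -17.0, -1.9]
opening: -0.003
```

```bash
python3 - <<'E'
from h import *
a,W=look('top','t2'); b,V=look('side','s2')
rt=reds('top',a,(200,390,140,260));rs=reds('side',b,(200,390,120,260));print(rt,rs)
R=np.array([[.9994,.0354],[-.0354,.9994]]);c=np.array([.6356,-.0528])
for n,r in (('top',rt),('side',rs)):
    for q in r: print(n,(onz(n,*q[1],.191)[:2]-c)@R)
cv2.imwrite('pics/c2.png',cv2.resize(b[110:250,190:390],None,fx=4,fy=4))
E
```

```text
[(np.int32(46), array([212.8, 153.2]))] []
top [0.06587166 0.24749415]
```

View pics/c2.png

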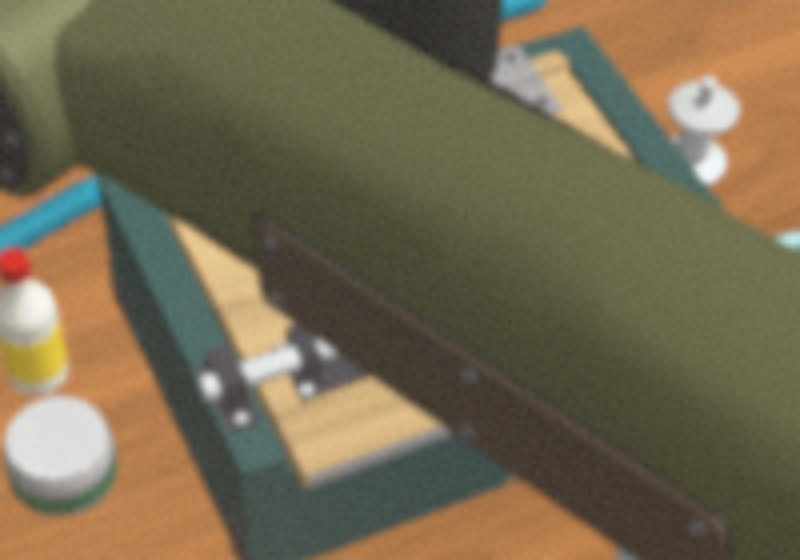

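The side crop shows the rod bridging the gap and coming out through the keeper at about (210,385). The push met a hard stop at 17 N. Next I back off and go round to the front of the ball.

Request:
move_arm:
  deltas:
    - [[0,0,0],[0,-14,0],1]
    - [[0,0,0],[0,0,40],1]
    - [[0,0,0],[-20,18,0],1]
    - [[0,0,0],[-21,17,0],1]
    - [[0,0,0],[0,0,-25],1]
    - [[0,0,0],[0,0,-21],1]
    - [[0,0,0],[0,0,0],1]

```text
time_s: 8.68
eef_pos: [0.5212, 0.0308, 0.2434]
tcp_rot: [0.706, 0.012, 0.708, -0.012]
contact_force: [-0.2, -0.4, -0.6]
opening: 0.001
```

```bash
python3 - <<'E'
from h import *
a,W=look('top','t3'); b,V=look('side','s3')
rt=reds('top',a,(225,390,140,260));rs=reds('side',b,(200,390,120,260));print(rt,rs)
R=np.array([[.9994,.0354],[-.0354,.9994]]);c=np.array([.6356,-.0528])
for n,r in (('top',rt),('side',rs)):
    for q in r: print(n,(onz(n,*q[1],.191)[:2]-c)@R)
E
```

```text
[] []
```

Request:
move_arm:
  deltas:
    - [[0,0,0],[8,0,0],1]
    - [[0,0,0],[8,0,0],1]
    - [[0,0,0],[8,-1,0],1]
    - [[0,0,0],[6,0,0],1]
    - [[0,0,0],[6,0,0],1]
    - [[0,0,0],[6,0,0],1]
    - [[0,0,0],[0,0,0],1]

```text
time_s: 9.65
eef_pos: [0.5641, 0.0295, 0.2446]
tcp_rot: [0.707, 0.012, 0.707, -0.012]
contact_force: [0.2, -0.2, 0.0]
opening: 0.004
```

Request:
move_arm:
  deltas:
    - [[0,0,0],[5,-1,0],1]
    - [[0,0,0],[5,0,0],1]
    - [[0,0,0],[4,0,0],1]
    - [[0,0,0],[0,0,0],1]

```text
time_s: 10.15
eef_pos: [0.578, 0.0285, 0.2446]
tcp_rot: [0.707, 0.012, 0.707, -0.013]
contact_force: [-0.9, -0.2, -0.4]
opening: 0.0
```

Request:
move_arm:
  deltas:
    - [[0,0,0],[-4,0,0],1]
    - [[0,0,0],[0,0,30],1]
    - [[0,0,0],[16,0,0],1]
    - [[0,0,0],[15,-1,0],1]
    - [[0,0,0],[0,0,-10],1]
    - [[0,0,0],[0,0,-5],1]
    - [[0,0,0],[0,0,0],1]

```text
time_s: 11.02
eef_pos: [0.6042, 0.0275, 0.2593]
tcp_rot: [0.707, 0.012, 0.707, -0.012]
contact_force: [-0.9, -0.2, 0.3]
opening: -0.003
```

Request:
move_arm:
  deltas:
    - [[0,0,0],[0,0,-4],1]
    - [[0,0,0],[0,0,-4],1]
    - [[0,0,0],[0,0,-4],1]
    - [[0,0,0],[0,0,-4],1]

```text
time_s: 11.52
eef_pos: [0.6046, 0.0275, 0.2434]
tcp_rot: [0.707, 0.013, 0.707, -0.012]
contact_force: [0.9, 0.2, 1.6]
opening: -0.003
```

Request:
move_arm:
  deltas:
    - [[0,0,0],[0,0,-2],1]
    - [[0,0,0],[0,0,-2],1]

```text
time_s: 11.78
eef_pos: [0.6046, 0.0275, 0.2393]
tcp_rot: [0.707, 0.012, 0.707, -0.012]
contact_force: [0.5, -0.3, 0.4]
opening: 0.001
```

Request:
move_arm:
  deltas:
    - [[0,0,0],[0,0,-1],1]
    - [[0,0,0],[0,0,-1],1]

```text
time_s: 12.02
eef_pos: [0.6048, 0.0275, 0.2382]
tcp_rot: [0.707, 0.012, 0.707, -0.012]
contact_force: [0.2, -0.3, 3.9]
opening: 0.001
```

Request:
move_arm:
  deltas:
    - [[0,0,0],[0,0,-1],1]
    - [[0,0,0],[0,0,0],1]

```text
time_s: 12.28
eef_pos: [0.6048, 0.0275, 0.238]
tcp_rot: [0.707, 0.012, 0.707, -0.012]
contact_force: [-1.6, 0.3, 4.9]
opening: 0.002
```

Request:
move_arm:
  deltas:
    - [[0,0,0],[0,0,-1],1]
    - [[0,0,0],[0,0,-1],1]
    - [[0,0,0],[0,0,0],1]

```text
time_s: 12.65
eef_pos: [0.6049, 0.0274, 0.2376]
tcp_rot: [0.708, 0.012, 0.706, -0.012]
contact_force: [-4.6, 0.8, 10.5]
opening: -0.001
```

Request:
move_arm:
  deltas:
    - [[0,0,0],[0,0,15],1]
    - [[0,0,0],[0,0,50],1]
    - [[0,0,0],[0,0,40],1]
    - [[0,0,0],[-30,-45,0],1]
    - [[0,0,0],[-30,-45,0],1]
    - [[0,0,0],[-30,-45,0],1]
    - [[0,0,0],[-30,-45,0],1]
    - [[0,0,0],[-30,-45,0],1]

```text
time_s: 13.65
eef_pos: [0.4535, -0.1986, 0.3401]
tcp_rot: [0.707, 0.012, 0.707, -0.012]
contact_force: [0.3, -1.6, 0.6]
opening: -0.002
```

Request:
move_arm:
  deltas:
    - [[0,0,0],[-30,-45,0],1]
    - [[0,0,0],[-30,-45,0],1]
    - [[0,0,0],[-30,-45,0],1]
    - [[0,0,0],[-30,-45,0],1]
    - [[0,0,0],[-30,-45,0],1]
    - [[0,0,0],[0,-45,0],1]
    - [[0,0,0],[0,0,0],1]

```text
time_s: 14.52
eef_pos: [0.304, -0.4694, 0.3379]
tcp_rot: [0.706, 0.015, 0.708, -0.013]
contact_force: [-0.2, 0.8, -0.2]
opening: -0.001
```

```bash
python3 - <<'E'
from h import *
a,W=look('top','t4'); b,V=look('side','s4')
rt=reds('top',a,(225,390,140,260));rs=reds('side',b,(210,390,120,260));print(rt,rs)
R=np.array([[.9994,.0354],[-.0354,.9994]]);c=np.array([.6356,-.0528])
if rt and rs:
    x,e=tri(ray('top',*rt[0][1]),ray('side',*rs[0][1]));print('ball',x,e,'local',(x[:2]-c)@R)
cv2.imwrite('pics/c4.png',np.hstack([cv2.resize(q,None,fx=2,fy=2) for q in (a[130:350,180:380],b[110:330,180:380])]))
E
```

```text
[(np.int32(34), array([278.9, 196.6]))] [(np.int32(29), array([274.1, 176.9]))]
ball [0.60833624 0.02701763 0.15722467] [np.float64(0.0004053516444925024), np.float64(0.00040535164449249656)] local [-0.03007294  0.0788046 ]
```

View pics/c4.png

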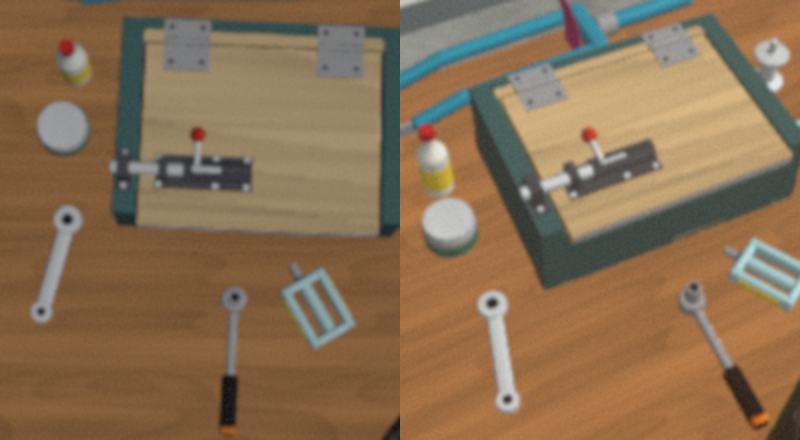

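The lid is shut, the rod is through the keeper (120,168), and the knob is down in the notch with the ball at (198,134). The ball measures local (-30, 79, z 157), against (-31, 80, 156) expected. The bystanders in view haven't moved.

```bash
python3 -c "
from workcell import robot
print(robot.finish_job())"
```

```text
the job is handed in; nothing more can be done
None
```

The chest is shut and bolted, done in the order asked, and the job was handed in at about 15 s of the 54 s allowed.

- **Lid:** I pressed it down at the bare spot until it met its hard stop, with the fingertips 130 mm up and about 17 N on the tool. The pictures show it flush with the cheeks.
- **Bolt:** I pushed the knob along the slot until it hit the hard stop at about 17 N. The pictures show the rod through the keeper.
- **Knob:** I pushed it over towards the hinges, then pressed it down to its stop at about 10 N.

In the last check from both cameras, the ball was at chest (-30, 79, 157) mm. Fully home and down would be about (-31, 80, 156) mm, so it agrees within the 2 mm calibration. The arm stood clear, and the bystanders visible in the last picture looked unmoved; the second pedal was mostly out of that crop, but the arm stayed well above it.

The arm hid the ball from one or both cameras during the pushes. At those stages I relied on the force readings, the single side view where there was one, and the final picture. No check failed or disagreed.

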